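Find the nip of a strip guide with a feeler blade

TASK

The rail of this paper-strip guide has been clamped out of parallel, and we need to know where it starts to nip. Take the feeler blade from its wooden stand, stand it down in the wide end of the channel, then slide it along the fence towards the narrow end until you feel it drag between fence and rail, and leave it there, upright and lightly nipped on both sides, without ever forcing it. Leave the other things on the desk alone.

Things in the scene. Friction and masses are not known exactly. Their poses are not given: they have to be found in the camera images.
- feeler: Feeler blade: steel plate 36 mm long (its x), 5 mm thick (its y), 52 mm tall, with a black grip block on top 32 x 12 x 36 mm (z = 50 to 86 mm above the underside; take it across its 12 mm). Mass 0.1 kg. Origin: centre of the underside; z up. It stands upright in the slot of the stand. The two ends of the blade are alike.
- stand: Fixed wooden stand 64 x 44 x 25 mm with a slot along its x, 42 mm long, 8 mm wide, open upwards; the slot's floor is 8 mm above the desk. Origin: centre of the underside.
- guide: Fixed aluminium strip guide. Base plate 290 mm (its x) by 110 mm (y -83 to +27), 8 mm thick; its top is the channel's floor. A fixed fence 280 mm long, 14 mm thick, stands on it, top 44 mm above the desk; its inner face is the plane y = 0, the channel lies on its -y side. Origin: mid-length, on the fence's face plane, at desk height; z up, x from the wide to the narrow end.
- mouth (a point): Point near the wide end where the blade is let in: on the fence's inner face, on the channel's floor (8 mm above the desk), at x = -115 mm of the guide; axes as the guide's. With the blade's centre beside this point, the channel is 10 to 18 mm wide at the blade's front end.
- mid_channel (a point): On the fence's inner face, at the guide's origin but at floor level (8 mm up). Opposite stands a sprung rail (270 mm long, 10 mm thick, top 43 mm, dark carriage with two knobs behind) at 4 degrees, so the channel narrows by 0.7 mm per 10 mm towards +x. Its distance differs each time and is not reported: a blade flat on the fence first meets it with its centre anywhere from x = -40 to +75 mm.
- narrow_end (a point): On the fence's inner face, on the channel's floor, at x = +135 mm of the guide. The rail yields in -y (about 8 N per mm); friction of blade on fence and rail 0.45 to 0.75. A light nip presses the blade on the fence with about 3 to 11 N: some 3 to 15 mm past first touch of the rail, felt as 3.5 to 7 N of drag. Beyond that the blade pitches in the grip. Over 20 N on the guide is forcing.
- coffee_mug: White mug with a handle, 82 x 118 x 94 mm, a bystander. Origin: centre of the underside.
- staple_box: Small red box, 45 x 110 x 22 mm, a bystander. Origin: centre of the underside.
- eraser: Pink eraser, 19 x 48 x 11 mm, a bystander. Origin: centre of the underside.
Mind the look-alikes: they are no part of the job. Several things have the shape of the feeler; the one meant has the colours described above.

How it is judged:
By the outcome, as a careful person would: the job done as asked, in the order asked, and still so for the second after the job is handed in, with the robot touching nothing.
It also fails if it takes over 70 s, if anything falls off the work surface, if the arm or the gripper's body presses on something with over 40 N, if the wrist force passes 120 N, or if a joint passes its speed limit or range.

ROBOT

A 6-joint arm with a two-finger parallel gripper is mounted at the origin on a cart in front of the work surface, level with it; the furniture and walls round the work are solid. World frame = base frame: x ahead of the robot, y to its left, z up, the work surface at z = 0. Lengths are in m, angles in rad, forces in N, time in s.
With the tool pointing down it reaches from about 0.375 to 0.975 m from the base axis. Payload 3.8 kg.
Tool frame: the origin (TCP) lies at the very end of the fingers, on their centre line; the grasp point (between the pads) lies 19 mm behind it; z points along the fingers, y is the line along which they close (so a half turn about z gives the same grasp; the last joint's range is limited). The gripper opens to 85 mm and grips with 20 to 120 N. Pads are 22 mm wide; open, the fingers measure 114 mm over their backs; the gripper's body (76 mm by 85 mm) begins 54 mm behind the grasp point. The pads swing forward as they close: fully open they stand 13 mm farther back than shut.
Start: joints at [1.185, 0.264, 1.604, -0, 1.274, -0.037], TCP at [0.231, 0.634, 0.231] pointing down, gripper open.
Joint ranges: [-2.63, 2.63], [-0.94, 2.18], [0.31, 2.57], [-1.31, 4.45], [0, 2.66], [-2.55, 2.55]. Speed limits (rad/s): [2.57, 2.57, 3.14, 3.14, 3.14, 3.14].

INTERFACE

Orientations are given as a rotation vector (axis times angle).
In Python, from workcell import * gives the robot as it stands.
- The arm moves only by the shell command python3 -m crank 'ROWS' [OPENING] [FORCE]. ROWS is JSON, a list that holds one entry, the list of rows, each a list of 6 numbers: the shift along the tool's x, y, z in cm, then the turn, a rotation vector about the tool's x, y, z in rad. In form: [[[dx, dy, dz, ax, ay, az], ...]]. A call has 1 to 8 rows; each row shifts and turns the commanded pose from where the row before left it, along the tool's axes as they then stand; what a row does not reach is not made up. A row lasts 1/12 s, in which the tool goes at most 41.7 mm and 7.16 degrees, less where a joint would pass 70% of its speed; a pose out of reach is approached as far as the arm can. A call with a gripper value outside its range is refused whole. OPENING is the finger opening in cm, from 0 to 8.54, set as the call begins (- or left out, the last holds). The fingers move at their own pace and stop on an object; FORCE is the grip in N (left out, the last holds). Time passes only in rows, so rows that do not move let the fingers close. It gives the time, the measured TCP pose, the force, the opening and the grip force at its end, in the units of the state.
- read_state(): the state, without advancing time (a new reading comes with each control period).
- read_camera(name): name is "scene" or "top" or "wrist"; returns the picture (420x560x3 uint8, blue, green, red); there is no depth.
- camera_model(name): a dict with "camera_matrix" (3x3 intrinsics, pixels), "k1" (the pictures are not rectified: a ray, as slopes to the right and down, at radius r is drawn at 1 + k1 r^2 times it, then the intrinsics apply), "R" (3x3) and "t" (3): a world point X has camera coordinates R X + t. Camera axes: x right, y down, z forward; pixel columns grow to the right and rows downward; lengths in m; the calibration is good to about 2 mm. A picture is of the moment at which its call begins: read the wrist's pose just before it. camera_model takes no time and is no camera call; for the wrist camera it gives the pose at the moment of the call.
- finish_job(): hands the job in; it is judged then, once.
The state is a dict: "time": time; "q": joint angles; "joint_vel": joint speeds; "joint_torque": joint torques, N m; "tool_pos": TCP position; "tcp_rot": TCP orientation; "wrist_force": force on the tool from outside, world axes, zero at the start; "torque": the same for the moment, N m; "width": opening from 0.0 (shut) to 1.0 (fully open); "grip_force": force on a finger pad.
Only numpy, scipy, OpenCV 4.12 (cv2) and the standard library are available. Lean on these libraries where they do the work, as an engineer would, in place of code of your own. Each camera call takes 0.05 s, during which the arm holds its last target. There are 200 camera calls.

## Working session

There is one attempt and no reset: what is moved stays moved. The work goes in short steps, Python scripts to look and compute and a shell command to move; the robot and the scene stay as the last step left them, time stands still between calls to the robot, and variables do not carry over. Pictures are saved under pics/ and viewed, at most 10 in all, crops included, and the job is handed in when it is done.

```bash
mkdir -p pics; cat > h.py <<'E'
from workcell import *
import numpy as np, cv2
from scipy.spatial.transform import Rotation as Ro
def ray(m,u,v):
    K=np.array(m["camera_matrix"]);k=m["k1"]
    d=np.array([(u-K[0,2])/K[0,0],(v-K[1,2])/K[1,1]]);s=d.copy()
    for _ in range(20): s=d/(1+k*(s@s))
    R=np.array(m["R"]);t=np.array(m["t"])
    return -R.T@t, R.T@np.array([s[0],s[1],1.])
def at(m,u,v,z):
    c,d=ray(m,u,v); return c+d*(z-c[2])/d[2]
def proj(m,X):
    K=np.array(m["camera_matrix"]);p=np.array(m["R"])@X+np.array(m["t"]);s=p[:2]/p[2];s=s*(1+m["k1"]*(s@s))
    return K[0,0]*s[0]+K[0,2],K[1,1]*s[1]+K[1,2]
E
python3 - <<'E'
from h import *
for n in("scene","top"):
    cv2.imwrite(f"pics/{n}.png",read_camera(n)); m=camera_model(n); print(n,-np.array(m["R"]).T@m["t"])
s=read_state();print(s["tool_pos"],s["tcp_rot"],s["time"])
print(Ro.from_rotvec(s["tcp_rot"]).as_matrix().round(3))
E
```

```text
scene [0.74416842 0.56660725 0.69865988]
top [ 0.44672772 -0.00445102  0.97370433]
[0.23045265 0.63371961 0.2300807 ] [-0.54514187 -3.09346395  0.00315351] 0.1
[[-0.94   0.342 -0.001]
 [ 0.342  0.94  -0.002]
 [ 0.    -0.002 -1.   ]]
```

View pics/top.png

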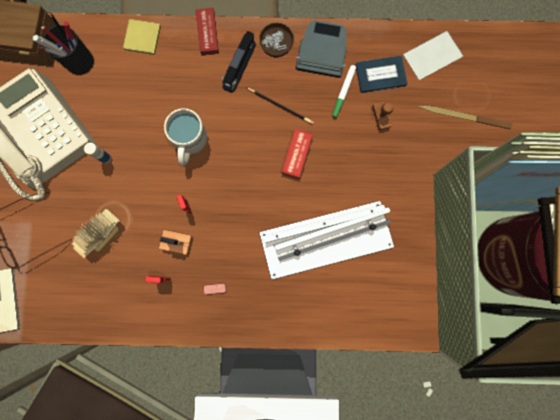

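View pics/scene.png

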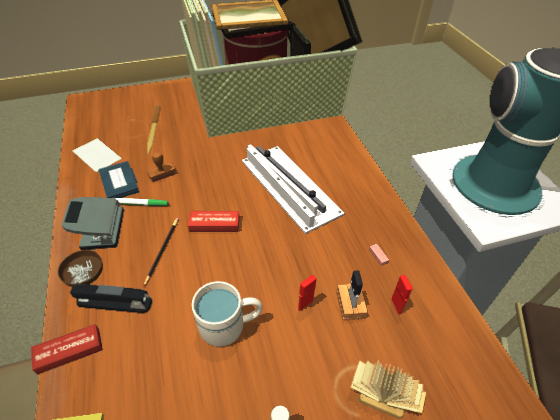

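Top view: the feeler candidates are two red-gripped look-alikes at (182,202) and (155,280), and the black-gripped one in the wooden stand at (175,242). The last fits (black grip, in the stand). The guide is at (327,240), with its wide end probably on the left. I'll confirm in an enlarged crop.

```bash
python3 - <<'E'
from h import *
a=cv2.imread("pics/top.png"); b=cv2.imread("pics/scene.png")
c1=cv2.resize(a[195:285,250:400],None,fx=5.3,fy=5.3,interpolation=cv2.INTER_CUBIC)[:,:790]
cv2.imwrite("pics/c1.png",c1)
c2=cv2.resize(a[225:260,150:200],None,fx=8,fy=8,interpolation=cv2.INTER_CUBIC)
c3=cv2.resize(b[260:330,325:375],None,fx=8,fy=8,interpolation=cv2.INTER_CUBIC)
o=np.zeros((560,800,3),np.uint8);o[:280,:400]=c2;o[:560,400:]=c3
cv2.imwrite("pics/c2.png",o)
E
```

```text
(no output)
```

View pics/c1.png

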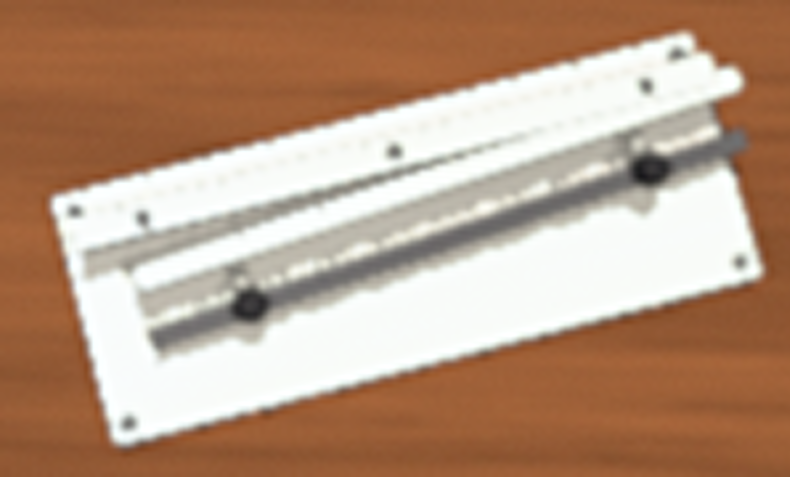

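View pics/c2.png

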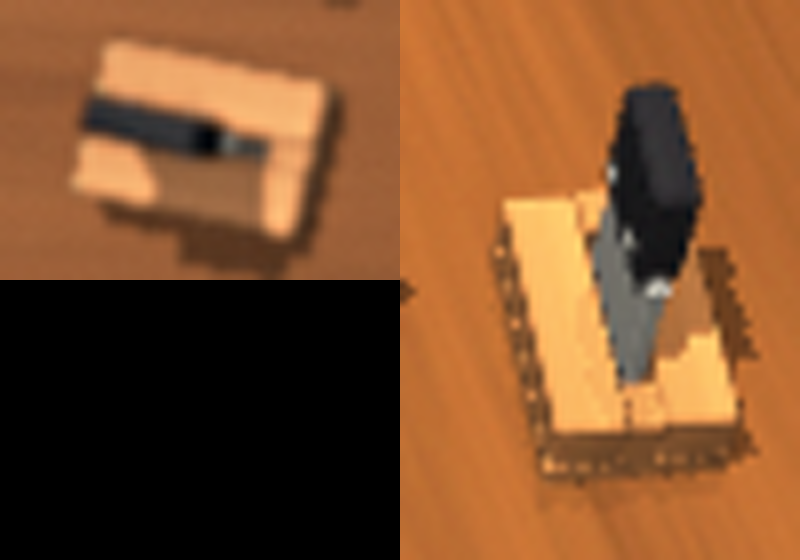

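The crop confirms it: black grip and steel blade standing in the wooden stand. The guide's wide end is at the left (fence above the rail), with the channel narrowing to the right.

```bash
python3 - <<'E'
from h import *
m=camera_model("top")
P=[at(m,150+x/8,225+y/8,.025)[:2] for x,y in((108,40),(325,85),(290,240),(72,188))]
print("stand",np.round(P,4),np.mean(P,0),[np.linalg.norm(P[i]-P[(i+1)%4]).round(4) for i in range(4)])
d=(P[1]-P[0]+P[2]-P[3]);print("ang",np.degrees(np.arctan2(d[1],d[0])))
P=[at(m,250+x/5.3,195+y/5.3,.008)[:2] for x,y in((52,200),(690,33),(762,272),(115,445))]
c=np.mean(P,0);d=(P[1]-P[0]+P[2]-P[3]);d/=np.linalg.norm(d)
print("guide",np.round(P,4),[np.linalg.norm(P[i]-P[(i+1)%4]).round(4) for i in range(4)],np.degrees(np.arctan2(d[1],d[0])))
n=np.array([-d[1],d[0]]);
up=(P[0]+P[1]-P[2]-P[3])@n
print("n sign",up); o=c+n*.028
print("origin",o,"mouth",o-.115*d)
# grip top centre guess
g=at(m,150+155/8,225+122/8,.086);print("grip",g)
E
```

```text
stand [[0.5127 0.2424]
 [0.5012 0.1802]
 [0.4574 0.1881]
 [0.4707 0.2503]] [0.48552169 0.21524194] [np.float64(0.0632), np.float64(0.0445), np.float64(0.0636), np.float64(0.0427)]
ang -101.29731428679196
guide [[ 0.5122  0.0239]
 [ 0.5916 -0.2549]
 [ 0.4875 -0.2847]
 [ 0.4074 -0.0057]] [np.float64(0.2899), np.float64(0.1083), np.float64(0.2903), np.float64(0.1089)] -74.04290183777306
n sign 0.21724458406233907
origin [ 0.52659769 -0.12265923] mouth [ 0.49498218 -0.01209043]
grip [0.48701625 0.21290301 0.086     ]
```

```bash
cat >> h.py <<'E'
def todo(X,yaw=None):
    "tool-frame cm (and az rad) to go to world X, tool y at angle yaw deg"
    s=read_state();R=Ro.from_rotvec(s["tcp_rot"]).as_matrix()
    print("t",round(s["time"],2),"pos",np.round(s["tool_pos"],4),"F",np.round(s["wrist_force"],2),"T",np.round(s["torque"],2),"w",round(s["width"],3),"g",round(s["grip_force"],1))
    print("go cm",np.round(R.T@(np.array(X)-s["tool_pos"])*100,2))
    if yaw is not None:
        y=np.degrees(np.arctan2(R[1,1],R[0,1])); print("yaw",y.round(2),"az",np.radians(-(yaw-y)).round(4),"z axis",R[:,2].round(4))
E
python3 -m crank '[[[-2.74,-2.19,0,0,0,0],[-2.74,-2.19,0,0,0,0],[-2.74,-2.19,0,0,0,0],[-2.74,-2.19,0,0,0,0],[-2.74,-2.19,0,0,0,0],[-2.74,-2.19,0,0,0,0],[-2.74,-2.19,0,0,0,0]]]' 6
python3 -m crank '[[[-2.74,-2.19,0,0,0,0],[-2.74,-2.19,0,0,0,0],[-2.74,-2.19,0,0,0,0],[-2.74,-2.19,0,0,0,0],[-2.74,-2.19,0,0,0,0],[-2.74,-2.19,0,0,0,0],[-2.74,-2.19,0,0,0,0]]]'
python3 -m crank '[[[0,0,0,0,0,0.118],[0,0,0,0,0,0.118],[0,0,0,0,0,0.118],[0,0,0,0,0,0.118],[0,0,0,0,0,0.118],[0,0,0,0,0,0.118]]]'
python3 -m crank '[[[0,0,0,0,0,0.118],[0,0,0,0,0,0.118],[0,0,0,0,0,0.118],[0,0,0,0,0,0.118],[0,0,0,0,0,0.118],[0,0,0,0,0,0.118]]]'
python3 -c "
from h import *
todo([.4855,.2152,.2],-11.3)"
```

```text
time: 0.68
tool_pos: [0.3588, 0.423, 0.2307]
tcp_rot: [-0.544, -3.094, 0.001]
wrist_force: [0.1, 0.1, -0.2]
width: 0.699
grip_force: 0.0
time: 1.27
tool_pos: [0.4867, 0.2134, 0.2309]
tcp_rot: [-0.545, -3.094, 0.0]
wrist_force: [0.8, 0.1, 0.4]
width: 0.705
grip_force: 0.0
time: 1.77
tool_pos: [0.4861, 0.2148, 0.2307]
tcp_rot: [-1.592, -2.708, 0.001]
wrist_force: [-0.0, 0.7, -0.4]
width: 0.704
grip_force: 0.0
time: 2.27
tool_pos: [0.486, 0.215, 0.2307]
tcp_rot: [-2.432, -1.989, 0.002]
wrist_force: [-2.0, 0.1, -0.4]
width: 0.705
grip_force: 0.0
t 2.27 pos [0.486  0.215  0.2307] F [-1.99  0.12 -0.43] T [-0.01  0.01  0.  ] w 0.705 g 0.0
go cm [ 0.01 -0.05  3.07]
yaw -11.45 az -0.0026 z axis [-1.e-03 -4.e-04 -1.e+00]
```

```bash
python3 -m crank '[[[0,0,2,0,0,0],[0,0,2,0,0,0],[0,0,0,0,0,0],[0,0,0,0,0,0]]]'
python3 - <<'E'
from h import *
m=camera_model("wrist");im=read_camera("wrist");cv2.imwrite("pics/w1.png",im)
print(-np.array(m["R"]).T@m["t"],proj(m,np.array([.4855,.2152,.094])))
todo([.4855,.2152,.057],-11.3)
import json;json.dump({k:np.array(m[k]).tolist() for k in m},open("w1.json","w"))
E
```

```text
time: 2.6
tool_pos: [0.485, 0.2146, 0.1897]
tcp_rot: [-2.425, -1.995, 0.006]
wrist_force: [0.4, -0.3, -0.2]
width: 0.705
grip_force: 0.0
[0.49775366 0.2835168  0.33229983] (np.float64(283.9179062210466), np.float64(211.57605411640705))
t 2.65 pos [0.486  0.215  0.1911] F [ 0.47 -0.28 -0.18] T [ 0.02 -0.05  0.06] w 0.702 g 0.0
go cm [ 0.02 -0.04 13.41]
yaw -11.11 az 0.0032 z axis [-1.2e-03 -4.0e-04 -1.0e+00]
```

View pics/w1.png

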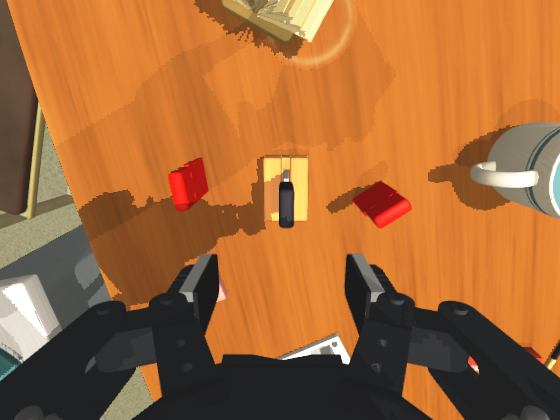

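Wrist view: black grip at (279–294, 182–228) in the stand, the red look-alikes well clear at (188,184) and (382,203).

```bash
python3 - <<'E'
from h import *
import json;m=json.load(open("w1.json"))
im=cv2.imread("pics/w1.png")[150:240,255:320]
cv2.imwrite("pics/w1c.png",cv2.resize(im,None,fx=6,fy=6,interpolation=cv2.INTER_CUBIC))
for p in((287,194),(287,211),(287,228)):print(at(m,*p,.094))
print([np.round(at(m,*p,.025),4) for p in((264,156),(308,156),(308,221),(265,221))])
E
```

```text
[0.4904769  0.22845358 0.094     ]
[0.48793062 0.21519686 0.094     ]
[0.48530693 0.20152959 0.094     ]
[array([0.4739, 0.2532, 0.025 ]), array([0.515 , 0.2452, 0.025 ]), array([0.5039, 0.181 , 0.025 ]), array([0.4613, 0.1894, 0.025 ])]
```

View pics/w1c.png

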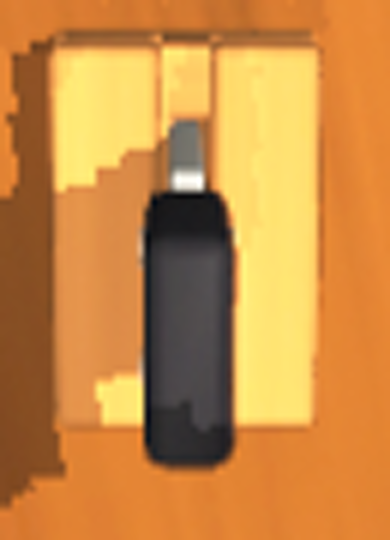

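The top of the grip is centred on (286.7,208.6), giving (0.488, 0.217), which agrees with the stand centre. Descending.

```bash
python3 -m crank '[[[0.24,0.18,2,0,0,0],[0,0,2,0,0,0],[0,0,2,0,0,0],[0,0,2,0,0,0],[0,0,2,0,0,0],[0,0,2,0,0,0],[0,0,1.4,0,0,0],[0,0,0,0,0,0]]]'
python3 -m crank '[[[0,0,0,0,0,0],[0,0,0,0,0,0],[0,0,0,0,0,0],[0,0,0,0,0,0],[0,0,0,0,0,0],[0,0,0,0,0,0],[0,0,0,0,0,0],[0,0,0,0,0,0]]]' 0 60
python3 -c "
from h import *
todo([.4882,.217,.057],-11.3)"
```

```text
time: 3.32
tool_pos: [0.4872, 0.2165, 0.0554]
tcp_rot: [-2.425, -1.995, 0.006]
wrist_force: [-1.0, -0.7, -0.5]
width: 0.705
grip_force: 0.0
time: 3.98
tool_pos: [0.4898, 0.2177, 0.0591]
tcp_rot: [2.426, 1.995, 0.004]
wrist_force: [-1.9, 1.0, 6.1]
width: 0.131
grip_force: 58.7
t 3.98 pos [0.4898 0.2177 0.0591] F [-1.93  1.04  6.07] T [-0.06  0.3  -0.02] w 0.131 g 58.7
go cm [-0.1  -0.14  0.21]
yaw -11.12 az 0.0032 z axis [ 0.0024  0.0012 -1.    ]
```

```bash
python3 -m crank '[[[0,0,-1,0,0,0],[0,0,-2,0,0,0],[0,0,-3,0,0,0],[0,0,-3,0,0,0],[0,0,-2,0,0,0],[0,0,0,0,0,0],[0,0,0,0,0,0]]]'
python3 -c "
from h import *
todo([.4897,-.0136,.165],15.96)"
```

```text
time: 4.57
tool_pos: [0.4898, 0.2175, 0.1694]
tcp_rot: [2.425, 1.995, 0.006]
wrist_force: [0.0, 0.1, -1.9]
width: 0.133
grip_force: 59.2
t 4.57 pos [0.4898 0.2175 0.1694] F [ 0.03  0.1  -1.91] T [-0.01 -0.04  0.07] w 0.133 g 59.2
go cm [-22.68   4.44   0.4 ]
yaw -11.11 az -0.4725 z axis [ 0.0039  0.0015 -1.    ]
```

```bash
python3 -m crank '[[[-2.83,0.55,0,0,0,0],[-2.83,0.55,0,0,0,0],[-2.83,0.55,0,0,0,0],[-2.83,0.55,0,0,0,0],[-2.83,0.55,0,0,0,0],[-2.83,0.55,0,0,0,0],[-2.83,0.55,0,0,0,0],[-2.83,0.55,0,0,0,0]]]'
python3 -m crank '[[[0,0,0,0,0,-0.118],[0,0,0,0,0,-0.118],[0,0,0,0,0,-0.118],[0,0,0,0,0,-0.118],[0,0,0,0,0,0],[0,0,0,0,0,0],[0,0,0,0,0,0],[0,0,0,0,0,0]]]'
python3 - <<'E'
from h import *
todo([.4897,-.0136,.165],15.96)
m=camera_model("wrist");im=read_camera("wrist");cv2.imwrite("pics/w2.png",im)
import json;json.dump({k:np.array(m[k]).tolist() for k in m},open("w2.json","w"))
todo([.4897,-.0136,.165],15.96)
o=np.array([.5266,-.1227]);d=np.array([.275,-.9615]);n=np.array([.9615,.275])
for x,y in((-.145,.027),(-.145,-.083),(.145,.027),(-.115,0)):print(proj(m,np.r_[o+x*d+y*n,.008]))
E
```

```text
time: 5.23
tool_pos: [0.4863, -0.0147, 0.1651]
tcp_rot: [-2.424, -1.994, 0.004]
wrist_force: [0.4, 0.4, -1.5]
width: 0.135
grip_force: 59.2
time: 5.9
tool_pos: [0.4877, -0.0134, 0.1666]
tcp_rot: [-1.894, -2.505, 0.001]
wrist_force: [-0.1, -0.7, -1.4]
width: 0.135
grip_force: 59.2
t 5.9 pos [ 0.4877 -0.0134  0.1666] F [-0.14 -0.69 -1.45] T [-0.04  0.06 -0.02] w 0.135 g 59.2
go cm [-0.07  0.19  0.16]
yaw 15.83 az -0.0023 z axis [-0.0012  0.     -1.    ]
t 5.95 pos [ 0.4879 -0.0134  0.1669] F [-0.64  0.14 -1.11] T [-0.03 -0.   -0.02] w 0.134 g 59.2
go cm [-0.07  0.17  0.19]
yaw 15.86 az -0.0018 z axis [-8.e-04  0.e+00 -1.e+00]
(np.float64(318.8795414849914), np.float64(164.62075870896714))
(np.float64(202.3331329354163), np.float64(165.06932092423332))
(np.float64(311.15025240336803), np.float64(404.52668168655555))
(np.float64(290.07928996458764), np.float64(195.70922476515366))
```

View pics/w2.png

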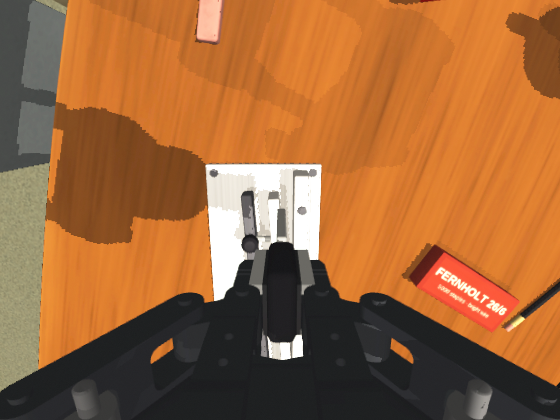

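```bash
python3 - <<'E'
from h import *
im=cv2.imread("pics/w2.png")[155:255,195:330]
cv2.imwrite("pics/w2c.png",cv2.resize(im,None,fx=5.9,fy=5.9,interpolation=cv2.INTER_CUBIC))
E
```

```text
(no output)
```

View pics/w2c.png

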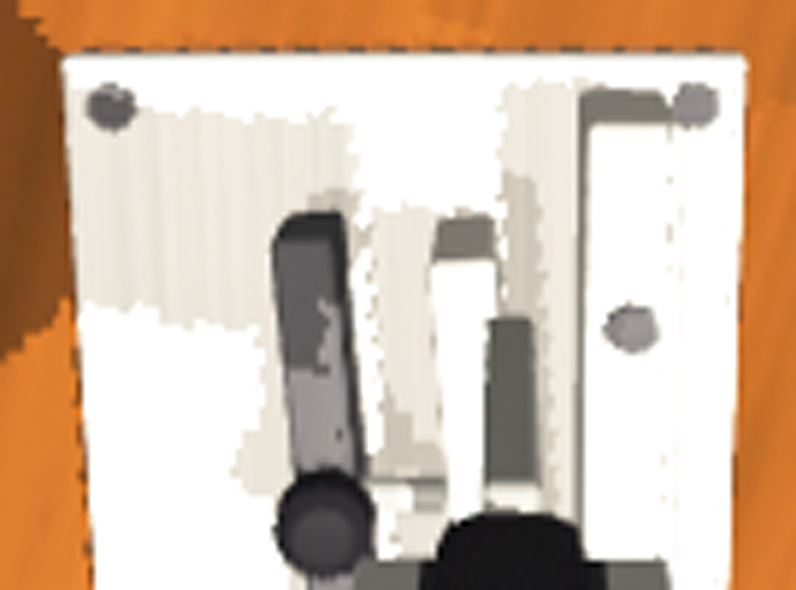

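```bash
python3 - <<'E'
from h import *
import json;m=json.load(open("w2.json"))
o=np.array([.5266,-.1227]);d=np.array([.275,-.9615]);n=np.array([.9615,.275])
f=lambda x,y,z:(at(m,195+x/5.9,155+y/5.9,z)[:2]-o)
for nm,x,y,z in(("cL",64,55,.008),("cR",745,52,.008),("fenceTop",583,120,.044),("fenceTop2",575,500,.044),("fenceEndR",672,120,.044),("railin",495,258,.043),("bladeL",488,318,.1155),("bladeR",532,318,.1155),("bladeLt",486,482,.1655),("bladeRt",538,482,.1655)):
    p=f(x,y,z);print(nm,np.round([p@d*1e3,p@n*1e3],1))
print("tcp",(np.array([.4879,-.0134])-o)@d,(np.array([.4879,-.0134])-o)@n)
E
```

```text
cL [-145.7  -79.6]
cR [-145.8   29.2]
fenceTop [-141.     2.1]
fenceTop2 [-83.5   1.3]
fenceEndR [-141.    14.7]
railin [-120.6  -10.5]
bladeL [-131.9  -10.6]
bladeR [-131.9   -5.9]
bladeLt [-132.   -10.1]
bladeRt [-132.    -5.9]
tcp -0.11573445 -0.0071525499999999555
```

Crop: blade front end at (488–532, 318), fence edge at x≈580, rail inner top corner at (495,258). Relative to the fence the blade has ~8 mm of gap; I'll shift +5 mm to centre it in the channel, then descend.

```bash
python3 -m crank '[[[0,0.5,0,0,0,0],[0,0,2,0,0,0],[0,0,2,0,0,0],[0,0,2,0,0,0],[0,0,1,0,0,0],[0,0,0,0,0,0],[0,0,0,0,0,0]]]'
python3 - <<'E'
from h import *
todo([.4927,-.0120,.0575],15.96)
m=camera_model("wrist");im=read_camera("wrist")
cv2.imwrite("pics/w3c.png",cv2.resize(im[155:255,195:330],None,fx=5.9,fy=5.9,interpolation=cv2.INTER_CUBIC))
E
```

```text
time: 6.53
tool_pos: [0.4928, -0.012, 0.0971]
tcp_rot: [-1.892, -2.507, 0.001]
wrist_force: [-0.4, -0.1, -0.8]
width: 0.131
grip_force: 59.3
t 6.53 pos [ 0.4928 -0.012   0.0971] F [-0.38 -0.06 -0.85] T [0.03 0.05 0.02] w 0.131 g 59.3
go cm [ 0.01 -0.01  3.96]
yaw 15.92 az -0.0007 z axis [-1.1e-03  1.0e-04 -1.0e+00]
```

View pics/w3c.png

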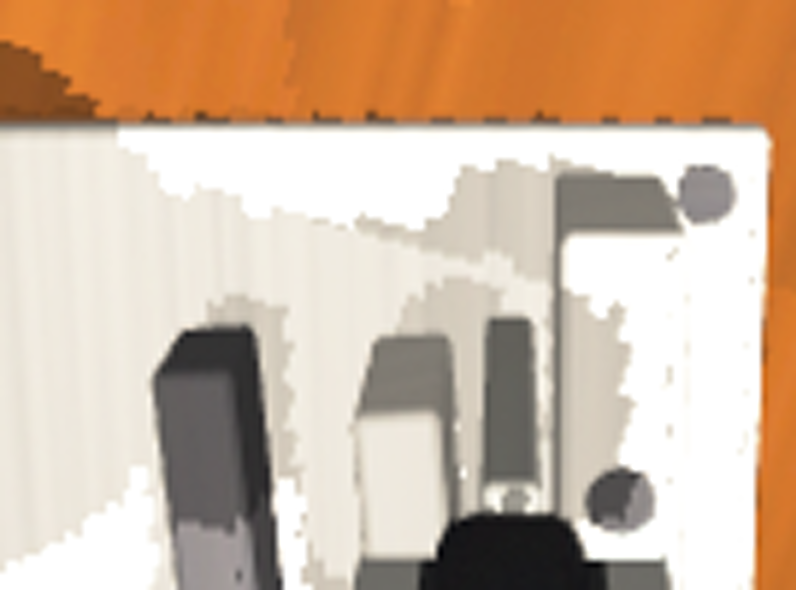

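The blade end (488–532) sits between the rail (≤450) and the fence (≥555) with 3–5 mm clearance on each side. Continue down.

```bash
python3 -m crank '[[[0,0,1,0,0,0],[0,0,1,0,0,0],[0,0,1,0,0,0],[0,0,0.4,0,0,0],[0,0,0,0,0,0],[0,0,0,0,0,0]]]'
python3 -m crank '[[[0,0,0.1,0,0,0],[0,0,0.1,0,0,0],[0,0,0,0,0,0]]]'
python3 -m crank '[[[0,0,0.1,0,0,0],[0,0,0.1,0,0,0],[0,0,0,0,0,0]]]'
```

```text
time: 7.08
tool_pos: [0.4926, -0.0121, 0.0628]
tcp_rot: [-1.892, -2.507, 0.001]
wrist_force: [-1.5, -0.7, -0.9]
width: 0.131
grip_force: 59.7
time: 7.33
tool_pos: [0.4932, -0.0122, 0.0615]
tcp_rot: [1.892, 2.507, 0.0]
wrist_force: [-0.6, -0.2, -1.6]
width: 0.132
grip_force: 59.7
time: 7.58
tool_pos: [0.4929, -0.0122, 0.0592]
tcp_rot: [-1.892, -2.508, 0.0]
wrist_force: [-0.7, 0.3, -1.5]
width: 0.133
grip_force: 59.7
```

```bash
for i in 1 2; do python3 -m crank '[[[0,0,0.05,0,0,0],[0,0,0.05,0,0,0],[0,0,0,0,0,0]]]'|egrep 'pos|wrist'; done
```

```text
tool_pos: [0.4931, -0.0121, 0.0591]
wrist_force: [-2.4, -0.1, 5.4]
tool_pos: [0.4932, -0.0122, 0.0591]
wrist_force: [-5.7, 0.4, 13.2]
```

```bash
cat > f.py <<'E'
from h import *
s=read_state();d=np.array([.275,-.9615]);n=np.array([.9615,.275]);F=np.array(s["wrist_force"]);p=np.array(s["tool_pos"])
o=np.array([.5266,-.1227])+.002*n
R=Ro.from_rotvec(s["tcp_rot"]).as_matrix()
print("t %.2f x %.1f y %.1f z %.1f | Fx %.1f Fy %.1f Fz %.1f"%(s["time"],(p[:2]-o)@d*1e3,(p[:2]-o)@n*1e3,p[2]*1e3,F[:2]@d,F[:2]@n,F[2]),"T",np.round([s["torque"][:2]@d,s["torque"][:2]@n,s["torque"][2]],2),"w",round(s["width"],3))
E
python3 -m crank '[[[0,0,-0.17,0,0,0],[0,0,0,0,0,0],[0,0,0,0,0,0]]]' >/dev/null; python3 f.py
python3 -m crank '[[[0,0.1,0,0,0,0],[0,0.1,0,0,0,0],[0,0,0,0,0,0]]]' >/dev/null; python3 f.py
python3 -m crank '[[[0,0.05,0,0,0,0],[0,0,0,0,0,0],[0,0,0,0,0,0]]]' >/dev/null; python3 f.py
```

```text
t 8.33 x -115.4 y -3.6 z 59.1 | Fx -0.3 Fy -0.8 Fz 1.7 T [-0.14  0.04 -0.  ] w 0.134
t 8.58 x -115.5 y -2.2 z 59.1 | Fx 0.5 Fy -3.3 Fz 5.2 T [-0.61  0.02  0.01] w 0.135
t 8.83 x -115.5 y -2.0 z 59.1 | Fx 0.7 Fy -3.5 Fz 6.6 T [-0.81 -0.04 -0.  ] w 0.132
```

```bash

python3 -m crank '[[[0,-0.03,-0.08,0,0,0],[0,0,0,0,0,0],[0,0,0,0,0,0]]]' >/dev/null; python3 f.py
python3 -m crank '[[[0.5,0,0,0,0,0],[0.5,0,0,0,0,0],[0.5,0,0,0,0,0],[0.5,0,0,0,0,0],[0,0,0,0,0,0],[0,0,0,0,0,0]]]' >/dev/null; python3 f.py
```

```text
t 9.08 x -115.6 y -1.8 z 59.4 | Fx -0.1 Fy -0.1 Fz -0.8 T [-0.04  0.01 -0.01] w 0.136
t 9.58 x -136.1 y -1.7 z 59.8 | Fx 0.7 Fy 0.6 Fz -1.1 T [ 0.03 -0.02 -0.02] w 0.129
```

Tool x points toward the guide's −x; that 20 mm went backwards harmlessly. Reversing.

```bash

python3 -m crank '[[[-0.5,0,0,0,0,0],[-0.5,0,0,0,0,0],[-0.5,0,0,0,0,0],[-0.5,0,0,0,0,0],[0,0,0.05,0,0,0],[0,0,0,0,0,0],[0,0,0,0,0,0]]]' >/dev/null; python3 f.py
python3 -m crank '[[[0,0.03,0,0,0,0],[0,0,0,0,0,0],[0,0,0,0,0,0]]]' >/dev/null; python3 f.py
python3 -m crank '[[[-0.5,0,0,0,0,0],[-0.5,0,0,0,0,0],[0,0,0,0,0,0],[0,0,0,0,0,0]]]' >/dev/null; python3 f.py
python3 -m crank '[[[-0.5,0,0,0,0,0],[-0.5,0,0,0,0,0],[0,0,0,0,0,0],[0,0,0,0,0,0]]]' >/dev/null; python3 f.py
```

```text
t 10.17 x -115.3 y -1.9 z 59.2 | Fx -0.2 Fy 0.9 Fz -1.5 T [-0.05  0.03  0.04] w 0.131
t 10.42 x -115.7 y -1.4 z 59.3 | Fx 0.1 Fy -0.4 Fz -0.9 T [0.02 0.04 0.01] w 0.13
t 10.75 x -105.1 y -1.4 z 59.3 | Fx 0.2 Fy 0.2 Fz -1.3 T [-0.07  0.01 -0.03] w 0.133
t 11.08 x -95.1 y -1.4 z 59.3 | Fx 1.0 Fy -0.7 Fz -1.5 T [-0.   -0.01 -0.06] w 0.136
```

```bash

for i in 1 2 3; do python3 -m crank '[[[0,0.04,0,0,0,0],[0,0,0,0,0,0],[0,0,0,0,0,0]]]' >/dev/null; python3 f.py; done
```

```text
t 11.33 x -95.5 y -1.4 z 59.2 | Fx 0.2 Fy -0.8 Fz -0.6 T [-0.38 -0.2  -0.04] w 0.133
t 11.58 x -95.5 y -1.3 z 59.2 | Fx 2.6 Fy -5.0 Fz 2.1 T [-0.83 -0.37 -0.08] w 0.134
t 11.83 x -95.5 y -1.3 z 59.1 | Fx 2.0 Fy -5.0 Fz 2.7 T [-1.05 -0.42 -0.05] w 0.136
```

```bash

python3 -m crank '[[[0,-0.07,0,0,0,0],[0,0,0,0,0,0],[0,0,0,0,0,0]]]' >/dev/null; python3 f.py
for i in 1 2 3 4; do python3 -m crank '[[[-0.4,0,0,0,0,0],[-0.4,0,0,0,0,0],[0,0,0,0,0,0],[0,0,0,0,0,0]]]' >/dev/null; python3 f.py; done
```

```text
t 12.08 x -95.5 y -1.4 z 59.2 | Fx 2.6 Fy -4.5 Fz 1.6 T [-0.88 -0.38 -0.04] w 0.128
t 12.42 x -88.4 y -1.4 z 59.2 | Fx -3.2 Fy -4.4 Fz 3.6 T [-0.88  0.58 -0.05] w 0.132
t 12.75 x -80.4 y -1.4 z 59.2 | Fx -2.8 Fy -5.3 Fz 2.2 T [-0.84  0.59 -0.02] w 0.132
t 13.08 x -72.4 y -1.4 z 59.2 | Fx -1.9 Fy -3.6 Fz 3.5 T [-0.89  0.54 -0.03] w 0.131
t 13.42 x -64.5 y -1.4 z 59.2 | Fx -2.7 Fy -4.7 Fz 3.8 T [-0.87  0.55 -0.01] w 0.132
```

```bash

python3 -m crank '[[[-0.2,-0.04,-0.05,0,0,0],[0,0,0,0,0,0],[0,0,0,0,0,0]]]' >/dev/null; python3 f.py
for i in 1 2 ; do python3 -m crank '[[[-0.2,0,0,0,0,0],[-0.2,0,0,0,0,0],[0,0,0,0,0,0],[0,0,0,0,0,0]]]' >/dev/null; python3 f.py; done
```

```text
t 13.67 x -61.8 y -1.5 z 59.5 | Fx -1.7 Fy -3.1 Fz -0.6 T [-0.52  0.31 -0.02] w 0.132
t 14.00 x -57.3 y -1.5 z 59.6 | Fx -1.0 Fy -2.7 Fz -1.5 T [-0.53  0.09 -0.06] w 0.127
t 14.33 x -53.2 y -1.5 z 59.7 | Fx -0.2 Fy -3.1 Fz -1.8 T [-0.67  0.08 -0.04] w 0.13
```

```bash

python3 -m crank '[[[-0.2,-0.02,0.03,0,0,0],[0,0,0,0,0,0],[0,0,0,0,0,0]]]' >/dev/null; python3 f.py
for i in 1 2 3 4; do python3 -m crank '[[[-0.2,0,0,0,0,0],[-0.2,0,0,0,0,0],[0,0,0,0,0,0],[0,0,0,0,0,0]]]' >/dev/null; python3 f.py; done
```

```text
t 14.58 x -51.3 y -1.5 z 59.5 | Fx -1.2 Fy -2.6 Fz -1.8 T [-0.55  0.05 -0.04] w 0.135
t 14.92 x -47.2 y -1.5 z 59.6 | Fx -0.9 Fy -3.0 Fz -1.9 T [-0.61  0.14 -0.01] w 0.13
t 15.25 x -43.2 y -1.5 z 59.5 | Fx -1.1 Fy -3.0 Fz -1.0 T [-0.64  0.04 -0.08] w 0.134
t 15.58 x -39.2 y -1.5 z 59.5 | Fx -0.4 Fy -2.9 Fz -1.9 T [-0.59  0.07 -0.01] w 0.135
t 15.92 x -35.2 y -1.6 z 59.5 | Fx -0.4 Fy -2.1 Fz -1.9 T [-0.52 -0.02 -0.01] w 0.13
```

```bash

python3 -m crank '[[[0,0,0.05,0,0,0],[0,0,0,0,0,0],[0,0,0,0,0,0]]]' >/dev/null; python3 f.py
for i in 1 2 3 4 5; do python3 -m crank '[[[-0.1,0,0,0,0,0],[-0.1,0,0,0,0,0],[0,0,0,0,0,0],[0,0,0,0,0,0]]]' >/dev/null; python3 f.py; done
```

```text
t 16.17 x -35.2 y -1.5 z 59.2 | Fx 0.3 Fy -3.5 Fz 0.2 T [-0.73 -0.13 -0.07] w 0.133
t 16.50 x -34.2 y -1.6 z 59.1 | Fx -2.8 Fy -3.0 Fz 2.5 T [-0.71  0.72 -0.03] w 0.133
t 16.83 x -32.3 y -1.6 z 59.1 | Fx -2.6 Fy -3.0 Fz 2.5 T [-0.68  0.8   0.02] w 0.135
t 17.17 x -30.3 y -1.6 z 59.2 | Fx -2.5 Fy -2.9 Fz 3.0 T [-0.71  0.71 -0.13] w 0.134
t 17.50 x -28.3 y -1.6 z 59.1 | Fx -4.4 Fy -3.0 Fz 3.4 T [-0.79  0.76 -0.03] w 0.128
t 17.83 x -26.3 y -1.6 z 59.2 | Fx -4.6 Fy -3.7 Fz 3.7 T [-0.7   0.75 -0.05] w 0.137
```

```bash

python3 -m crank '[[[0,0,-0.03,0,0,0],[-0.1,0,0,0,0,0],[0,0,0,0,0,0]]]' >/dev/null; python3 f.py
for i in 1 2 3 4 5; do python3 -m crank '[[[-0.1,0,0,0,0,0],[-0.1,0,0,0,0,0],[0,0,0,0,0,0],[0,0,0,0,0,0]]]' >/dev/null; python3 f.py; done
```

```text
t 18.08 x -24.8 y -1.6 z 59.2 | Fx -3.5 Fy -3.1 Fz 0.7 T [-0.57  0.69 -0.  ] w 0.13
t 18.42 x -22.6 y -1.6 z 59.2 | Fx -4.1 Fy -2.3 Fz 0.3 T [-0.43  0.78  0.04] w 0.13
t 18.75 x -20.7 y -1.6 z 59.2 | Fx -4.9 Fy -2.1 Fz 0.1 T [-0.4   0.84  0.01] w 0.138
t 19.08 x -19.0 y -1.6 z 59.2 | Fx -5.7 Fy -2.1 Fz -0.0 T [-0.44  1.08  0.01] w 0.134
t 19.42 x -17.4 y -1.7 z 59.2 | Fx -6.3 Fy -2.4 Fz 2.0 T [-0.38  1.31 -0.01] w 0.13
t 19.75 x -15.7 y -1.7 z 59.2 | Fx -7.8 Fy -2.8 Fz 2.1 T [-0.33  1.51 -0.01] w 0.129
```

Drag started rising at about x = −23. I'll relieve my sideways and floor pressure, then read the drag cleanly over a last 2 mm.

```bash

python3 -m crank '[[[0,-0.03,0,0,0,0],[0,0,-0.02,0,0,0],[0,0,0,0,0,0]]]' >/dev/null; python3 f.py
for i in 1 2; do python3 -m crank '[[[-0.05,0,0,0,0,0],[-0.05,0,0,0,0,0],[0,0,0,0,0,0],[0,0,0,0,0,0]]]' >/dev/null; python3 f.py; done
```

```text
t 20.00 x -15.6 y -1.7 z 59.2 | Fx -6.9 Fy -0.5 Fz 0.1 T [-0.11  1.4  -0.02] w 0.134
t 20.33 x -14.5 y -1.7 z 59.2 | Fx -7.1 Fy -1.6 Fz -0.2 T [-0.17  1.3   0.  ] w 0.133
t 20.67 x -13.7 y -1.7 z 59.2 | Fx -7.0 Fy -0.4 Fz 0.2 T [-0.19  1.45  0.03] w 0.131
```

```bash

python3 -m crank '[[[0.04,0,0,0,0,0],[0.04,0,0,0,0,0],[0,0,0,0,0,0],[0,0,0,0,0,0]]]' ; python3 f.py
```

```text
time: 21.0
tool_pos: [0.5231, -0.1094, 0.0592]
tcp_rot: [-1.892, -2.507, -0.001]
wrist_force: [-1.6, 4.7, -2.5]
width: 0.132
grip_force: 59.6
t 21.00 x -13.7 y -1.7 z 59.2 | Fx -5.0 Fy -0.3 Fz -2.5 T [0.   1.15 0.  ] w 0.132
```

```bash

python3 -m crank '[[[0.05,0,0,0,0,0],[0.05,0,0,0,0,0],[0,0,0,0,0,0],[0,0,0,0,0,0]]]' >/dev/null; python3 f.py
python3 -m crank '[[[0.04,0,0.0,0,0,0],[0.0,0,0,0,0,0],[0,0,0,0,0,0],[0,0,0,0,0,0]]]' >/dev/null; python3 f.py
```

```text
t 21.33 x -13.9 y -1.7 z 59.2 | Fx -1.1 Fy -0.2 Fz -5.9 T [0.13 0.31 0.04] w 0.133
t 21.67 x -14.1 y -1.7 z 59.5 | Fx 2.0 Fy -0.0 Fz -7.6 T [ 0.03 -0.3   0.05] w 0.129
```

```bash

python3 -m crank '[[[-0.02,0,0.05,0,0,0],[0,0,0.05,0,0,0],[0,0,0,0,0,0],[0,0,0,0,0,0]]]' >/dev/null; python3 f.py
python3 -m crank '[[[0,0,0.03,0,0,0],[0,0,0,0,0,0],[0,0,0,0,0,0]]]' >/dev/null; python3 f.py
```

```text
t 22.00 x -14.2 y -1.7 z 59.4 | Fx -0.5 Fy -4.0 Fz 3.4 T [-0.65 -0.05 -0.04] w 0.134
t 22.25 x -14.2 y -1.6 z 59.3 | Fx 0.1 Fy -5.3 Fz 6.2 T [-0.83 -0.13 -0.06] w 0.134
```

```bash

python3 -m crank '[[[0,-0.05,-0.03,0,0,0],[0,0,0,0,0,0],[0,0,0,0,0,0]]]' >/dev/null; python3 f.py
python3 -m crank '[[[0,0,0,0,0,0],[0,0,0,0,0,0],[0,0,0,0,0,0],[0,0,0,0,0,0]]]' - 20 >/dev/null; python3 f.py
python3 -m crank '[[[0,0,0,0,0,0],[0,0,0,0,0,0],[0,0,0,0,0,0],[0,0,0,0,0,0],[0,0,0,0,0,0],[0,0,0,0,0,0]]]' 3.5 >/dev/null; python3 f.py
```

```text
t 22.50 x -14.1 y -1.7 z 59.3 | Fx 0.4 Fy -2.9 Fz 5.6 T [-0.53 -0.11 -0.  ] w 0.127
t 22.83 x -14.2 y -1.7 z 59.3 | Fx -0.8 Fy -2.9 Fz 5.7 T [-0.48 -0.06 -0.  ] w 0.131
t 23.33 x -14.6 y -2.4 z 58.3 | Fx -0.0 Fy 0.4 Fz -0.7 T [0.01 0.03 0.  ] w 0.41
```

Released, with forces at zero. Back straight up and look.

```bash

python3 -m crank '[[[0,0,-0.5,0,0,0],[0,0,-1,0,0,0],[0,0,-2,0,0,0],[0,0,-3,0,0,0],[0,0,-3,0,0,0],[0,0,-3,0,0,0],[0,0,0,0,0,0],[0,0,0,0,0,0]]]' >/dev/null; python3 f.py
python3 - <<'E'
from h import *
w=read_camera("wrist");s=read_camera("scene");t=read_camera("top")
o=np.zeros((600,800,3),np.uint8)
o[:400,:400]=cv2.resize(w[150:290,210:350],(400,400),interpolation=cv2.INTER_CUBIC)
o[:400,400:]=cv2.resize(s[130:230,240:340],(400,400),interpolation=cv2.INTER_CUBIC)
o[400:,:266]=cv2.resize(t[140:320,130:400],(266,200));o[400:,400:666]=cv2.resize(s,(266,200))
cv2.imwrite("pics/end.png",o)
E
```

```text
t 24.00 x -13.4 y -0.4 z 187.4 | Fx 0.1 Fy -0.6 Fz 0.4 T [-0.03  0.01 -0.05] w 0.41
```

View pics/end.png

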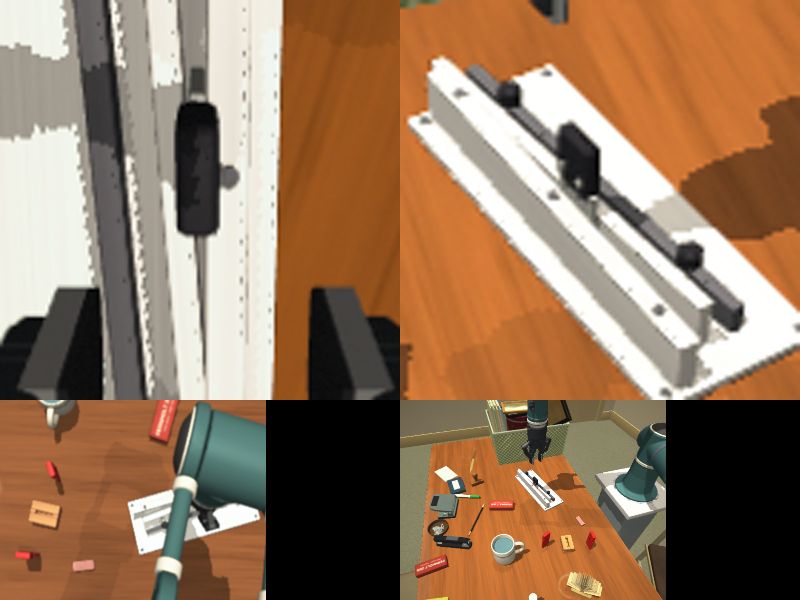

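The picture shows the blade standing upright between fence and rail (grip at (197,168) in the wrist crop), parallel to the fence. The bystanders are where they were and the gripper is clear.

```bash
python3 -c "
from workcell import *
print(finish_job())"
```

```text
the job is handed in; nothing more can be done
None
```

I handed the job in with the feeler blade upright in the channel, lightly nipped at about x = −14 mm of the guide; the rail was first felt near x = −23 mm, drag at the stop was about 7 N (top of the light-nip range, including a little floor friction), no reading I took on the guide passed about 13 N, and the bystanders were not touched.

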